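# Deal the rusks with the tongs

## Robot

A 6-joint arm with a two-finger parallel gripper is mounted at the origin on the work surface. World frame = base frame: x ahead of the robot, y to its left, z up, the work surface at z = 0. Lengths are in m, angles in degrees, forces in N, time in s.
With the tool pointing down it reaches from about 0.35 to 0.875 m from the base axis. Payload 4.2 kg.
Tool frame: the origin (TCP) lies between the finger pads; the fingertips stand 25 mm ahead of it and the grasp point (between the pads) lies 6 mm ahead of it (r.tips_ahead is the distance from the TCP to the fingertips, in m); z points along the fingers, y is the direction in which the jaws open and shut (so a half turn about z gives the same grasp; the last joint's range is limited). The gripper opens to 87 mm and grips with 3 to 60 N. Pads are 19 mm wide; open, the fingers measure 117 mm over their backs; the gripper's body (75 mm by 190 mm) begins 51 mm behind the grasp point.
Start: joints at [78.129, 22.042, 0.453, 0, -68.411, -14.817], TCP at [0.281, 0.558, 0.248] pointing down, gripper open.
Joint ranges: [-179.83, 179.83], [-69.29, 118.12], [-61.27, 80.66], [-181.25, 117.63], [-171.15, -9.14], [-177.46, 177.46]. Speed limits (degrees/s): [159.86, 159.86, 180, 180, 180, 180].

## Interface

Orientations are given as a 3x3 rotation matrix whose columns are the frame's x, y, z axes.
In Python, from station import r, vision, finish_job gives the robot as it stands.
- The arm moves only by the shell command python3 -m jog 'ROWS'. ROWS is a JSON object of lists of equal length, an entry for each row: "rot": the turn, a rotation vector about the world's x, y, z in degrees, a list of three; "delta_pos": the shift along the world's x, y, z in mm, a list of three; "grip": the opening in per cent of the stroke, from 0 (shut) to 100 (fully open). A call has 1 to 10 rows; each row shifts and turns the commanded pose from where the row before left it; what a row does not reach is not made up. A row lasts 1/12 s, in which the tool goes at most 41.7 mm and 7.16 degrees, less where a joint would pass 70% of its speed; a pose out of reach is approached as far as the arm can. A call with a gripper value outside its range is refused whole. The fingers move at their own pace and stop on an object; the grip force is fixed at half the most. Time passes only in rows, so rows that do not move let the fingers close. It gives the time, the measured TCP pose, the force and the opening at its end, in the units of the state.
- r.sense(): the state, without advancing time (a new reading comes with each control period).
- vision.capture(name): name is "scene" or "top"; returns a dict with "frame" (400x640x3 uint8, red, green, blue), "K" (3x3 intrinsics, pixels), "k1" (the pictures are not rectified: a ray, as slopes to the right and down, at radius r is drawn at 1 + k1 r^2 times it, then the intrinsics apply), "xyz" and "orientation" of the camera in the world. Camera axes: x right, y up, looking along -z (the intrinsics and any distortion apply to the point x, -y, -z); pixel columns grow to the right and rows downward; lengths in m; the calibration is good to about 2 mm. A picture is of the moment at which its call begins. There is no depth.
- finish_job(): hands the job in, once; it reports no verdict.
The state is a dict: "time_s": time; "joints": joint angles; "joint_velocities": joint speeds; "effort": joint torques, N m; "tcp_pos": TCP position; "ee_rot": TCP orientation; "wrist_force": force on the tool from outside, world axes, zero at the start; "moment": the same for the moment, N m; "gripper_width": opening from 0.0 (shut) to 1.0 (fully open).
Only numpy, scipy, OpenCV 4.12 (cv2) and the standard library are available. Lean on these libraries where they do the work, as an engineer would, in place of code of your own. Each camera call takes 0.05 s, during which the arm holds its last target. There are 200 camera calls.

## Task

With the serving tongs from the clear tray (they lie on one arm there, so lay them over on their side on the counter and take them again across both arms, to be able to squeeze them), deal the two rusks from the bread board onto the plates, one to each, lying flat in the middle. Handle the rusks only with the tongs, and do not crush them or drop them or the tongs. At the end lay the tongs down on the bare counter, touching nothing else, and let go; leave the jar, lunchbox and bowl where they are and do not shove the plates about.

Things in the scene. Friction and masses are not known exactly. Their poses are not given: they have to be found in the camera images.
- tongs: steel serving tongs, loose, 110 g: two strip arms 24 mm wide, 5 mm thick, on a sprung hinge barrel 21 mm thick. Origin: on the hinge, mid width. x along the mid line to the tips (x -30 to 197 mm, mass centre near 88), y across the strips (+-12 mm), z the way the arms open; this body is the arm at z negative. Outer faces at z = +-22.5 mm at x 55, +-29 at 115, +-35 at 150, +-38.5 at 185
- tongs_upper (a point): middle of the upper arm (as it starts), 85 mm from the hinge. At the start the tongs lie in the tray on their other arm: y level, z up, tips tilted up 0.13 rad, hinge 15 mm above the tray's floor, so this arm stands free above the tray's walls and can be taken by its 24 mm width. Set down on the counter leaning over 30 degrees sideways, the tongs topple onto their side when let go
- tongs_grip (a point): on the mid line between the arms, 85 mm from the hinge (tongs x): best place to squeeze, outer faces 51.5 mm apart when open. With the tongs on their side the arms open level, y is upright, the strips stand 24 mm high and the hinge and this point are 12 mm above the counter
- tongs_mouth (a point): on the mid line between the tips, 170 mm from the hinge, where a rusk's middle belongs; inner gap of the open tips here 64 mm, 55 mm when the outer faces are held 47.5 mm apart at tongs_grip
- tongs_arm (a joint): hinge of the upper arm, rad: 0 sprung fully open (at its stop), grows as squeezed, at most 0.32. Spring 0.27 N m at 0 plus 3 N m per rad: squeezing at tongs_grip takes 3 N to start and 9 N at 0.165, where the tips touch a 36 mm wide rusk and the outer faces there are about 37 mm apart
- tray: clear acrylic utensil tray, fixed, 250 mm long (x), 50 mm wide, walls 24 mm high and 3 mm thick, floor 3 mm thick. Origin: centre of its underside.
- board: flat dark wooden bread board, fixed, 100 mm (x) by 160 mm (y), 12 mm thick; the two rusks lie on it side by side, 88 mm apart along y. Origin: centre of its underside.
- rusk_a: a dry brown rusk (thick slice of twice-baked bread), 72 mm long (its x), 36 mm wide (its y), 20 mm thick, about 24 g, edges rounded 4 mm; starts lying flat on the board with its length across the board's short side. Origin: centre of its underside, z up. It breaks if an arm of the tongs presses it with more than 30 N.
- rusk_b: the other one: a dry brown rusk (thick slice of twice-baked bread), 72 mm long (its x), 36 mm wide (its y), 20 mm thick, about 24 g, edges rounded 4 mm; starts lying flat on the board with its length across the board's short side. Origin: centre of its underside, z up. It breaks if an arm of the tongs presses it with more than 30 N.
- plate_a: a round white ceramic snack plate, 160 mm across, loose on the counter, 0.32 kg. Flat floor 4 mm above its underside and about 134 mm across, rim rising gently to 9 mm. Origin: centre of its underside, z up.
- plate_b: the other one: a round white ceramic snack plate, 160 mm across, loose on the counter, 0.32 kg. Flat floor 4 mm above its underside and about 134 mm across, rim rising gently to 9 mm. Origin: centre of its underside, z up.
- jar: bystander: closed glass jar, 80 mm across, 95 mm high. Origin: centre of its underside.
- lunchbox: bystander: closed purple plastic lunchbox, 154 by 94 mm, 54 mm high. Origin: centre of its underside.
- bowl: bystander: blue ceramic bowl, 96 mm across, 45 mm high. Origin: centre of its underside.
There are look-alikes about, which are no part of the job. Leave any red or turquoise look-alike of the rusk_a alone.

How it is judged (in metres and radians):
On the way, in this order (a step that is already met when the one before it is completed fails the run):
1. a rusk is lifted off the board, squeezed in the tongs (((height (world z) of rusk_a above 0.03 m and contact force between tongs_arm and rusk_a above 0.5 N and contact force between board and rusk_a below 0.05 N) or (height (world z) of rusk_b above 0.03 m and contact force between tongs_arm and rusk_b above 0.5 N and contact force between board and rusk_b below 0.05 N))), for 0.2 s.
2. a rusk lies flat in the middle of a plate, let go by the tongs (((horizontal distance between rusk_a and plate_a below 0.03 m and z of rusk_a in the frame of plate_a between -0.003 and 0.008 m and angle between rusk_a's own z axis and vertical below 0.12 rad and linear speed of rusk_a below 0.02 m/s and contact force between tongs and rusk_a below 0.05 N) or (horizontal distance between rusk_a and plate_b below 0.03 m and z of rusk_a in the frame of plate_b between -0.003 and 0.008 m and angle between rusk_a's own z axis and vertical below 0.12 rad and linear speed of rusk_a below 0.02 m/s and contact force between tongs and rusk_a below 0.05 N) or (horizontal distance between rusk_b and plate_a below 0.03 m and z of rusk_b in the frame of plate_a between -0.003 and 0.008 m and angle between rusk_b's own z axis and vertical below 0.12 rad and linear speed of rusk_b below 0.02 m/s and contact force between tongs and rusk_b below 0.05 N) or (horizontal distance between rusk_b and plate_b below 0.03 m and z of rusk_b in the frame of plate_b between -0.003 and 0.008 m and angle between rusk_b's own z axis and vertical below 0.12 rad and linear speed of rusk_b below 0.02 m/s and contact force between tongs and rusk_b below 0.05 N))), for 0.2 s.
3. the other rusk is lifted in the tongs while the first lies on its plate ((((height (world z) of rusk_a above 0.03 m and contact force between tongs_arm and rusk_a above 0.5 N and contact force between board and rusk_a below 0.05 N) and ((horizontal distance between rusk_b and plate_a below 0.03 m and z of rusk_b in the frame of plate_a between -0.003 and 0.008 m and angle between rusk_b's own z axis and vertical below 0.12 rad and linear speed of rusk_b below 0.02 m/s and contact force between tongs and rusk_b below 0.05 N) or (horizontal distance between rusk_b and plate_b below 0.03 m and z of rusk_b in the frame of plate_b between -0.003 and 0.008 m and angle between rusk_b's own z axis and vertical below 0.12 rad and linear speed of rusk_b below 0.02 m/s and contact force between tongs and rusk_b below 0.05 N))) or ((height (world z) of rusk_b above 0.03 m and contact force between tongs_arm and rusk_b above 0.5 N and contact force between board and rusk_b below 0.05 N) and ((horizontal distance between rusk_a and plate_a below 0.03 m and z of rusk_a in the frame of plate_a between -0.003 and 0.008 m and angle between rusk_a's own z axis and vertical below 0.12 rad and linear speed of rusk_a below 0.02 m/s and contact force between tongs and rusk_a below 0.05 N) or (horizontal distance between rusk_a and plate_b below 0.03 m and z of rusk_a in the frame of plate_b between -0.003 and 0.008 m and angle between rusk_a's own z axis and vertical below 0.12 rad and linear speed of rusk_a below 0.02 m/s and contact force between tongs and rusk_a below 0.05 N))))), for 0.2 s.
4. each plate has one rusk lying flat in its middle, let go by the tongs ((((horizontal distance between rusk_a and plate_a below 0.03 m and z of rusk_a in the frame of plate_a between -0.003 and 0.008 m and angle between rusk_a's own z axis and vertical below 0.12 rad and linear speed of rusk_a below 0.02 m/s and contact force between tongs and rusk_a below 0.05 N) and (horizontal distance between rusk_b and plate_b below 0.03 m and z of rusk_b in the frame of plate_b between -0.003 and 0.008 m and angle between rusk_b's own z axis and vertical below 0.12 rad and linear speed of rusk_b below 0.02 m/s and contact force between tongs and rusk_b below 0.05 N)) or ((horizontal distance between rusk_a and plate_b below 0.03 m and z of rusk_a in the frame of plate_b between -0.003 and 0.008 m and angle between rusk_a's own z axis and vertical below 0.12 rad and linear speed of rusk_a below 0.02 m/s and contact force between tongs and rusk_a below 0.05 N) and (horizontal distance between rusk_b and plate_a below 0.03 m and z of rusk_b in the frame of plate_a between -0.003 and 0.008 m and angle between rusk_b's own z axis and vertical below 0.12 rad and linear speed of rusk_b below 0.02 m/s and contact force between tongs and rusk_b below 0.05 N)))), for 0.2 s.
At the end, for the whole second after the job is handed in: One rusk lies on each plate, flat (within 0.12 rad) and at rest, its centre within 30 mm of the plate's centre; the tongs lie at rest on the bare counter (hinge lower than 22 mm), touching neither tray, board, plates, rusks nor bystanders ((((horizontal distance between rusk_a and plate_a below 0.03 m and z of rusk_a in the frame of plate_a between -0.003 and 0.008 m and angle between rusk_a's own z axis and vertical below 0.12 rad and linear speed of rusk_a below 0.02 m/s and contact force between tongs and rusk_a below 0.05 N) and (horizontal distance between rusk_b and plate_b below 0.03 m and z of rusk_b in the frame of plate_b between -0.003 and 0.008 m and angle between rusk_b's own z axis and vertical below 0.12 rad and linear speed of rusk_b below 0.02 m/s and contact force between tongs and rusk_b below 0.05 N)) or ((horizontal distance between rusk_a and plate_b below 0.03 m and z of rusk_a in the frame of plate_b between -0.003 and 0.008 m and angle between rusk_a's own z axis and vertical below 0.12 rad and linear speed of rusk_a below 0.02 m/s and contact force between tongs and rusk_a below 0.05 N) and (horizontal distance between rusk_b and plate_a below 0.03 m and z of rusk_b in the frame of plate_a between -0.003 and 0.008 m and angle between rusk_b's own z axis and vertical below 0.12 rad and linear speed of rusk_b below 0.02 m/s and contact force between tongs and rusk_b below 0.05 N))) and height (world z) of tongs below 0.022 m and linear speed of tongs below 0.02 m/s and contact force between tongs and tray below 0.05 N and contact force between tongs and board below 0.05 N and contact force between tongs and plate_a below 0.05 N and contact force between tongs and plate_b below 0.05 N and contact force between tongs and rusk_a below 0.05 N and contact force between tongs and rusk_b below 0.05 N and contact force between tongs and jar below 0.05 N and contact force between tongs and lunchbox below 0.05 N and contact force between tongs and bowl below 0.05 N).
It fails at once if a rusk is touched by the gripper or arm (contact force between any of the fingers, the arm and rusk_a above 1 N or contact force between any of the fingers, the arm and rusk_b above 1 N).
It fails at once if a rusk is crushed: an arm of the tongs presses it with more than 30 N (contact force between tongs_arm and rusk_a above 30 N or contact force between tongs_arm and rusk_b above 30 N).
It fails at once if a rusk is dropped (falls free faster than 0.75 m/s, about 30 mm) ((linear speed of rusk_a above 0.75 m/s and contact force between tongs and rusk_a below 0.05 N) or (linear speed of rusk_b above 0.75 m/s and contact force between tongs and rusk_b below 0.05 N)).
It fails at once if the tongs are dropped (fall free faster than 1 m/s, about 50 mm) (linear speed of tongs above 1 m/s and contact force between the fingers and tongs below 0.05 N).
It fails at once if the jar, lunchbox or bowl is shifted more than 15 mm, or a plate more than 30 mm (distance of any of jar, lunchbox, bowl from where it was at the start of the episode above 0.015 m or distance of any of plate_a, plate_b from where it was at the start of the episode above 0.03 m).
It also fails if it takes over 67 s, if anything falls off the work surface, if the arm or the gripper's body presses on something with over 40 N, if the wrist force passes 120 N, or if a joint passes its speed limit or range.

## Working session

There is one attempt and no reset: what is moved stays moved. The work goes in short steps, Python scripts to look and compute and a shell command to move; the robot and the scene stay as the last step left them, time stands still between calls to the robot, and variables do not carry over. Pictures are saved under pics/ and viewed, about 8 in all and at most 12, crops included, and the job is handed in when it is done.

```bash
mkdir -p pics; ls; cat > h.py <<'E'
from station import r, vision
import numpy as np, cv2
def cap(n): return vision.capture(n)
def save(c,f,crop=None,s=1):
    im=c["frame"][...,::-1]
    if crop: x0,y0,x1,y1=crop; im=im[y0:y1,x0:x1]
    cv2.imwrite(f,cv2.resize(im,None,fx=s,fy=s,interpolation=cv2.INTER_CUBIC))
def ray(c,u,v):
    K=np.array(c["K"]); d=np.array([c["k1"],0,0,0,0],float)
    p=cv2.undistortPoints(np.array([[[u,v]]],float),K,d)[0,0] if 0 else None
    x,y=(u-K[0,2])/K[0,0],(v-K[1,2])/K[1,1]
    a,b=x,y
    for _ in range(20):
        f=1+c["k1"]*(a*a+b*b); a,b=x/f,y/f
    return np.array(c["orientation"])@np.array([a,-b,-1.0])
def pt(c,u,v,z):
    o=np.array(c["xyz"]); d=ray(c,u,v); return o+d*(z-o[2])/d[2]
def px(c,p):
    q=np.array(c["orientation"]).T@(np.array(p,float)-np.array(c["xyz"])); a,b=q[0]/-q[2],-q[1]/-q[2]
    f=1+c["k1"]*(a*a+b*b); K=np.array(c["K"]); return np.array([K[0,0]*a*f+K[0,2],K[1,1]*b*f+K[1,2]])
E
python3 - <<'E'
from h import *
for n in("top","scene"):
    c=cap(n); save(c,f"pics/{n}0.png",s=1.25); print(n,c["xyz"],np.round(c["orientation"],3),c["K"],c["k1"])
s=r.sense(); print(s["tcp_pos"],s["ee_rot"],s["gripper_width"],s["time_s"])
E
```

```text
pics
top [ 0.45531872 -0.05083573  1.26063991] [[-0.002  0.993 -0.116]
 [-1.    -0.002  0.006]
 [ 0.005  0.116  0.993]] [[512.86965895   0.         321.12074512]
 [  0.         512.86965895 195.15673913]
 [  0.           0.           1.        ]] -0.10086698442773447
scene [ 0.96014835 -0.63420953  1.08211634] [[ 0.837 -0.451  0.31 ]
 [ 0.547  0.692 -0.471]
 [-0.002  0.564  0.826]] [[408.39725845   0.         323.45987926]
 [  0.         408.39725845 196.0386316 ]
 [  0.           0.           1.        ]] 0.030173028513978847
[0.28046007 0.5579658  0.24656069] [[ 8.93405731e-01 -4.49249970e-01 -8.14750942e-04]
 [-4.49250697e-01 -8.93403832e-01 -1.84495499e-03]
 [ 1.00944360e-04  2.01432079e-03 -9.99997966e-01]] 1.000975583031469 0.1
```

View pics/top0.png

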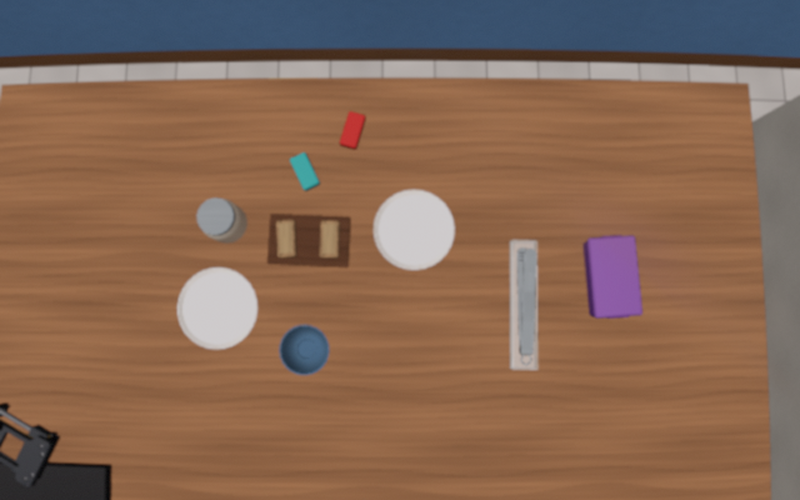

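View pics/scene0.png

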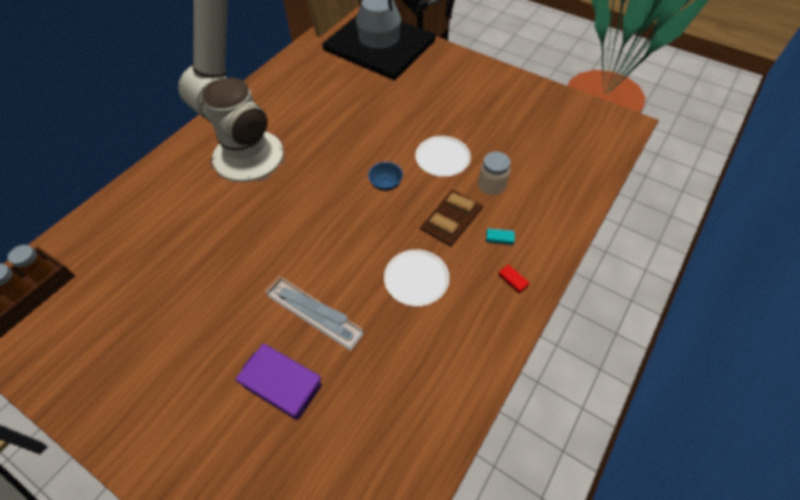

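The pictures (at 1.25×) show these, in top-view pixels:

- **Rusk candidates:** brown ones on the board at (285,239) and (329,239), plus the red (352,130) and turquoise (304,171) look-alikes, which I leave alone. I choose the two brown ones on the dark board.
- **Plates:** (414,230) and (218,308).
- **Tongs:** in the tray, around (526,303).
- **Bystanders:** jar (220,220), bowl (305,350) and lunchbox (613,277).

```bash
cat > m.py <<'E'
from h import *
c=cap("top"); im=c["frame"]; hsv=cv2.cvtColor(im,cv2.COLOR_RGB2HSV)
def blobs(name,lo,hi,z,amin=60,roi=(0,64,610,360)):
    m=cv2.inRange(hsv,lo,hi); k=np.zeros_like(m); x0,y0,x1,y1=roi; k[y0:y1,x0:x1]=m[y0:y1,x0:x1]
    k=cv2.morphologyEx(k,cv2.MORPH_OPEN,np.ones((2,2)))
    for q in cv2.findContours(k,cv2.RETR_EXTERNAL,cv2.CHAIN_APPROX_NONE)[0]:
        if cv2.contourArea(q)<amin: continue
        w=np.array([pt(c,u+0.,v+0.,z)[:2] for u,v in q[:,0]],np.float32)*1000
        (cx,cy),(a,b),th=cv2.minAreaRect(w); hu=cv2.convexHull(w)
        M=cv2.moments(hu); print(name,q[:,0].mean(0).round(),"ctr",(round(M["m10"]/M["m00"],1),round(M["m01"]/M["m00"],1)),"rect",round(cx,1),round(cy,1),round(a,1),round(b,1),round(th,1))
if __name__=="__main__":
    for p in [(228,191),(263,191),(331,184),(174,246),(240,173),(420,240),(421,200),(411,240),(415,200)]: print(p,hsv[p[1],p[0]])
    blobs("plate",(0,0,185),(180,40,255),0.009,800)
    blobs("rusk",(12,60,120),(28,140,255),0.032,60,(210,165,285,215))
    blobs("board",(0,0,0),(180,255,85),0.012,300,(205,160,290,220))
    blobs("bowl",(95,80,40),(120,255,255),0.045,300,(205,240,300,320))
    blobs("lunch",(130,80,40),(150,255,255),0.054,300)
    save(c,"pics/tongs0.png",(395,180,445,305),4.6)
    a=im[180:305,395:445]; cc=cap("scene"); b=cc["frame"][210:290,205:300]
    o=np.zeros((560,800,3),np.uint8); A=cv2.resize(a,None,fx=4.4,fy=4.4,interpolation=2); B=cv2.resize(b,None,fx=6,fy=6,interpolation=2)
    B=B[:,:570]; o[:A.shape[0],:A.shape[1]]=A; o[:B.shape[0],225:225+B.shape[1]]=B; cv2.imwrite("pics/t1.png",o[...,::-1])
E
python3 m.py
```

```text
(228, 191) [ 17  98 169]
(263, 191) [ 17  97 168]
(331, 184) [165   5 206]
(174, 246) [173   5 206]
(240, 173) [ 11 144  90]
(420, 240) [107  12 148]
(421, 200) [105   7 148]
(411, 240) [  9  22 189]
(415, 200) [120   3 149]
plate [174. 247.] ctr (474.4, 301.7) rect 474.3 302.4 156.9 155.3 46.0
plate [332. 184.] ctr (629.2, -84.7) rect 628.8 -84.8 153.1 156.7 90.0
rusk [264. 192.] ctr (608.3, 80.6) rect 608.3 80.3 70.8 34.0 0.6
rusk [229. 191.] ctr (608.7, 165.2) rect 608.5 165.2 70.9 34.1 1.2
rusk [247. 190.] ctr (611.2, 119.4) rect 611.2 119.9 181.5 119.7 90.0
bowl [244. 281.] ctr (395.6, 124.0) rect 396.0 124.2 86.5 85.0 0.4
lunch [491. 222.] ctr (531.5, -462.9) rect 531.6 -462.7 154.5 100.2 3.2
```

View pics/t1.png

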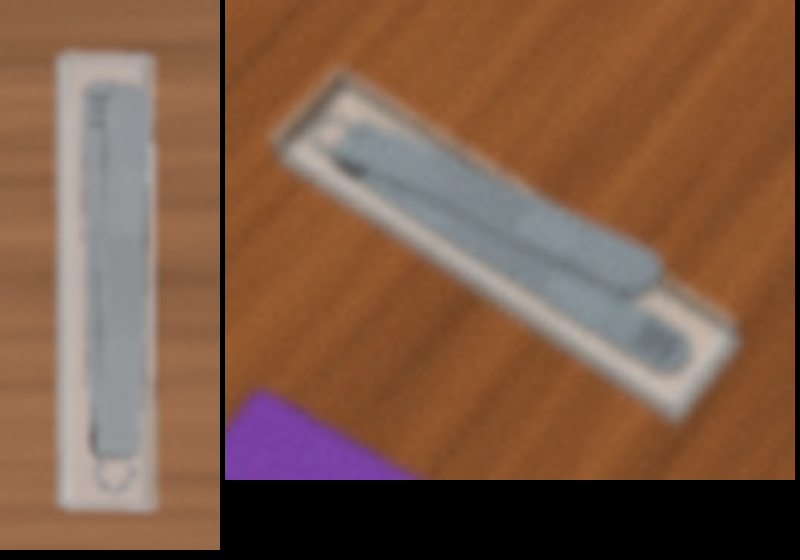

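The crop shows the hinge loop at the near (−x) end, top px about (421,286), and the tips at the far end, px about (424,199). The upper arm runs between them, 10 px wide. Next I work out positions and cross-check with the scene view.

```bash
python3 - <<'E'
from h import *
c=cap("top"); s=cap("scene")
g=lambda u,v:(395+u/4.4,180+v/4.4)
tip=pt(c,*g(129,85),.081); hin=pt(c,*g(117,457),.034)
print("tip end",tip,"hinge end of upper arm",hin, "len",np.linalg.norm(tip-hin))
for u0,u1,v,z in((107,152,110,.079),(97,138,440,.035),(104,146,300,.055)):
  print("strip edges y",pt(c,*g(u0,v),z)[:2],pt(c,*g(u1,v),z)[:2])
print("loop",pt(c,*g(115,492),.018))
print("tray corners",[pt(c,*g(*q),.024)[:2].round(4) for q in((57,52),(155,52),(155,510),(57,510))])
# scene tip end and hinge
h=lambda u,v:(205+(u-225)/6,210+v/6)
print("scene tip",pt(s,*h(650,275),.078),"hinge",pt(s,*h(350,132),.034))
for n,i in(("t",c),("s",s)):
  hsv=cv2.cvtColor(i["frame"],cv2.COLOR_RGB2HSV)
  for nm,lo,hi in(("turq",(82,120,90),(95,255,255)),("red",(0,200,120),(5,255,255))):
    m=cv2.inRange(hsv,lo,hi); m[:60]=0
    q=max(cv2.findContours(m,0,1)[0],key=cv2.contourArea); w=np.array([pt(i,*p,.02)[:2] for p in q[:,0].astype(float)],np.float32)*1000; print(n,nm,cv2.minAreaRect(w), w.min(0),w.max(0))
# jar: lid in top (1.25x): centre (216,217)->z .095
print("jar lid",pt(c,216/1.25,217/1.25,.095), "scene lid",pt(s,496/1.25,163/1.25,.095))
for e in((198,218),(236,218),(216,199)):print(pt(c,e[0]/1.25,e[1]/1.25,.095))
E
```

```text
tip end [ 0.58323942 -0.29739199  0.081     ] hinge end of upper arm [ 0.38600887 -0.29622652  0.034     ] len 0.202756625929251
strip edges y [ 0.57018784 -0.28574044] [ 0.57012873 -0.3097612 ]
strip edges y [ 0.39528525 -0.28529069] [ 0.39508239 -0.30765241]
strip edges y [ 0.4704769  -0.28663472] [ 0.47033352 -0.30930212]
loop [ 0.36609999 -0.29798738  0.018     ]
tray corners [array([ 0.6079, -0.2695]), array([ 0.6078, -0.3244]), array([ 0.3566, -0.3186]), array([ 0.3571, -0.2648])]
scene tip [ 0.58284155 -0.29551981  0.078     ] hinge [ 0.39743246 -0.29887717  0.034     ]
t turq ((746.3652954101562, 134.4308319091797), (68.3810806274414, 31.017967224121094), 26.870906829833984) [710.42535 107.65183] [781.37103 160.76408]Traceback (most recent call last):
  File "<stdin>", line 17, in <module>
ValueError: max() iterable argument is empty
```

```bash
python3 - <<'E'
from h import *
c=cap("top"); s=cap("scene")
print("jar lid",pt(c,216/1.25,217/1.25,.095), "scene lid",pt(s,496/1.25,163/1.25,.095))
for e in((197,218),(236,218),(216,199),(216,237)):print(pt(c,e[0]/1.25,e[1]/1.25,.095))
print("base right edge", pt(c,246/1.25,225/1.25,0))
o=np.vstack([cv2.resize(c["frame"][145:205,140:240],None,fx=5,fy=5,interpolation=2),cv2.resize(s["frame"][110:200,330:430],None,fx=5,fy=5,interpolation=2)[:250]])
cv2.imwrite("pics/jar.png",o[...,::-1])
E
python3 -m jog '{"rot":[[0,0,6.5],[0,0,6.5],[0,0,6.5],[0,0,6],[0,0,0]],"delta_pos":[[16,-41,0],[16,-41,0],[16,-41,0],[16,-41,0],[16,-41,0]],"grip":[60,60,60,60,60]}'
```

```text
jar lid [0.64253401 0.28614468 0.095     ] scene lid [0.64904689 0.27852157 0.095     ]
[0.6407996  0.32194886 0.095     ]
[0.64052098 0.24852583 0.095     ]
[0.67642835 0.28733257 0.095     ]
[0.60516603 0.28490175 0.095     ]
base right edge [0.64140336 0.25229671 0.        ]
time_s: 0.82
tcp_pos: [0.3566, 0.3625, 0.2477]
ee_rot: [[1.0, -0.016, 0.0], [-0.016, -1.0, 0.0], [0.0, -0.0, -1.0]]
wrist_force: [0.1, 0.3, 0.6]
gripper_width: 0.707
```

View pics/jar.png

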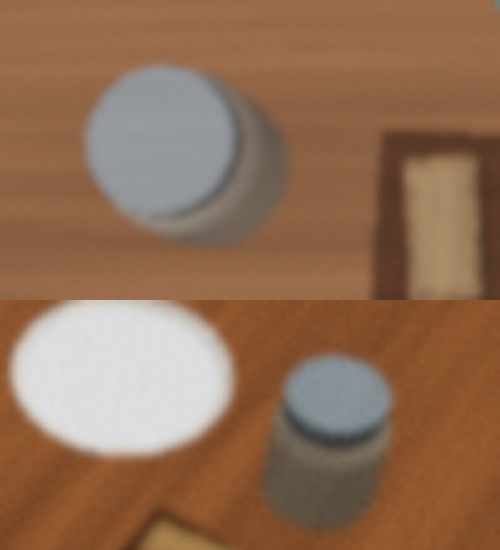

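Jar at about (0.643, 0.287), with its edge at y ≈ 0.247. It is clear of rusk a at y = 0.165. Now I move over the tongs.

```bash
python3 -m jog '{"rot":[[0,0,0],[0,0,0],[0,0,0],[0,0,0],[0,0,0],[0,0,0],[0,0,0],[0,0,0],[0,0,0],[0,0,0]],"delta_pos":[[6,-38,-5],[6,-38,-5],[6,-38,-5],[6,-38,-5],[6,-38,-5],[6,-38,-5],[6,-38,-5],[6,-38,-5],[6,-38,-5],[6,-38,-5]],"grip":[60,60,60,60,60,60,60,60,60,60]}' >/dev/null
python3 -m jog '{"rot":[[0,0,0],[0,0,0],[0,0,0],[0,0,0],[0,0,0],[0,0,0],[0,0,0],[0,0,0],[0,0,0]],"delta_pos":[[8,-38,-7],[8,-38,-7],[8,-38,-7],[8,-38,-7],[8,-38,-7],[8,-38,-7],[6,-43,-5],[0,0,0],[0,0,0]],"grip":[60,60,60,60,60,60,60,60,60]}'
```

```text
time_s: 2.4
tcp_pos: [0.4696, -0.2866, 0.1498]
ee_rot: [[1.0, -0.025, -0.001], [-0.025, -1.0, 0.0], [-0.001, -0.0, -1.0]]
wrist_force: [0.4, 0.9, 0.4]
gripper_width: 0.598
```

```bash
python3 -m jog '{"rot":[[0,0,0.4],[0,0,0],[0,0,0],[0,0,0],[0,0,0],[0,0,0],[0,0,0]],"delta_pos":[[2,-6,-20],[1,-5,-25],[0,0,-25],[0,0,-15],[0,0,-8],[0,0,0],[0,0,0]],"grip":[60,60,60,60,60,60,60]}'
python3 - <<'E'
from h import *
c=cap("top"); s=cap("scene")
o=np.hstack([cv2.resize(c["frame"][170:310,370:470],None,fx=4,fy=4,interpolation=2),cv2.resize(s["frame"][190:330,200:300],None,fx=4,fy=4,interpolation=2)])
cv2.imwrite("pics/g1.png",o[...,::-1])
E
```

```text
time_s: 2.98
tcp_pos: [0.4737, -0.2951, 0.0585]
ee_rot: [[1.0, -0.012, 0.001], [-0.012, -1.0, -0.0], [0.001, 0.0, -1.0]]
wrist_force: [-0.5, -0.0, 0.6]
gripper_width: 0.598
```

View pics/g1.png

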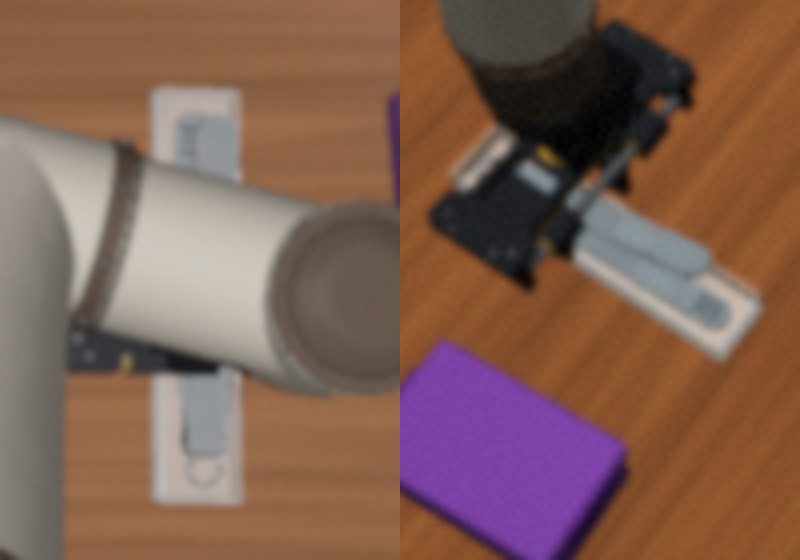

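The jaws straddle the upper arm (scene view), and the tips and tray are untouched. I close and lift.

```bash
python3 -m jog '{"rot":[[0,0,0],[0,0,0],[0,0,0],[0,0,0],[0,0,0],[0,0,0]],"delta_pos":[[0,-2,-1],[0,0,0],[0,0,0],[0,0,0],[0,0,0],[0,0,0]],"grip":[0,0,0,0,0,0]}'
python3 -m jog '{"rot":[[0,0,0],[0,0,0],[0,0,0],[0,0,0],[0,0,0],[0,0,0],[0,0,0]],"delta_pos":[[0,0,3],[0,0,8],[0,0,18],[0,0,25],[0,0,25],[0,0,15],[0,0,0]],"grip":[0,0,0,0,0,0,0]}'
```

```text
time_s: 3.58
tcp_pos: [0.4731, -0.2978, 0.0569]
ee_rot: [[1.0, -0.014, 0.0], [-0.014, -1.0, -0.0], [0.0, 0.0, -1.0]]
wrist_force: [-0.3, -1.1, 0.7]
gripper_width: 0.263
time_s: 4.17
tcp_pos: [0.4753, -0.2986, 0.1553]
ee_rot: [[1.0, -0.013, 0.008], [-0.013, -1.0, -0.003], [0.008, 0.003, -1.0]]
wrist_force: [0.7, 0.4, -1.8]
gripper_width: 0.268
```

```bash
python3 -m jog '{"rot":[[0,0,0],[3,0,0],[6,0,0],[6,0,0],[6,0,0],[6,0,0],[6,0,0],[2,0,0],[0,0,0],[0,0,0]],"delta_pos":[[-6,14,0],[-12,28,0],[-12,30,0],[-12,30,0],[-12,30,0],[-12,30,0],[-8,24,0],[-4,12,0],[0,0,0],[0,0,0]],"grip":[0,0,0,0,0,0,0,0,0,0]}'
python3 -m jog '{"rot":[[0,0,0],[0,0,0],[0,0,0],[0,0,0],[0,0,0],[0,0,0],[0,0,0],[0,0,0]],"delta_pos":[[0,0,-15],[0,0,-22],[0,0,-22],[0,0,-18],[0,0,-10],[0,0,-5],[0,0,0],[0,0,0]],"grip":[0,0,0,0,0,0,0,0]}'
python3 - <<'E'
from h import *
c=cap("top"); s=cap("scene")
p=px(s,(.41,-.1,.05)).astype(int); q=px(c,(.41,-.1,.05)).astype(int)
f=lambda i,p:cv2.resize(i["frame"][p[1]-70:p[1]+70,p[0]-50:p[0]+50],None,fx=4,fy=4,interpolation=2)
cv2.imwrite("pics/g2.png",np.hstack([f(c,q),f(s,p)])[...,::-1])
E
```

```text
time_s: 5.0
tcp_pos: [0.3949, -0.1002, 0.1503]
ee_rot: [[1.0, -0.015, -0.001], [-0.012, -0.82, 0.572], [-0.009, -0.572, -0.82]]
wrist_force: [0.2, -0.5, 0.1]
gripper_width: 0.267
time_s: 5.67
tcp_pos: [0.3957, -0.1, 0.0592]
ee_rot: [[1.0, -0.013, 0.0], [-0.011, -0.82, 0.573], [-0.007, -0.573, -0.82]]
wrist_force: [1.2, 0.3, -0.4]
gripper_width: 0.267
```

View pics/g2.png

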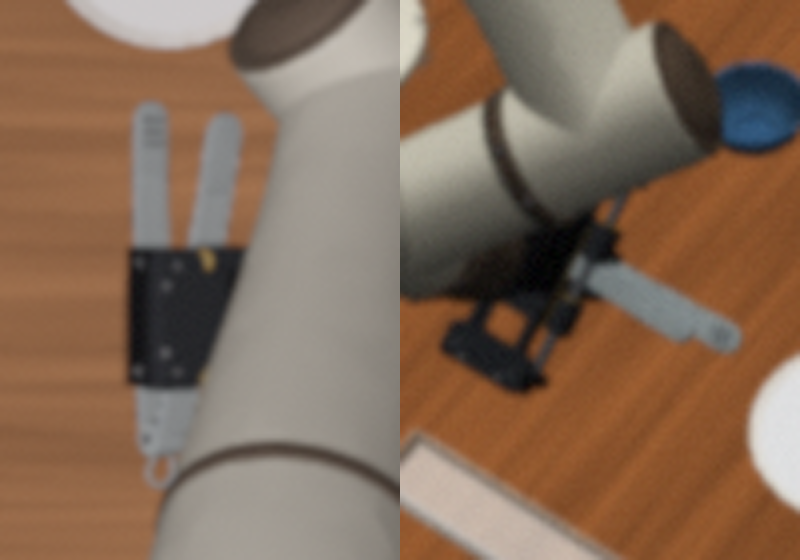

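The tongs hang leaning to the right over bare counter, tips near but clear of the plate. I lower them until they touch.

```bash
for i in 1 2; do python3 -m jog '{"rot":[[0,0,0],[0,0,0]],"delta_pos":[[0,0,-2],[0,0,-1]],"grip":[0,0]}'|egrep "tcp|wrist"; done
```

```text
tcp_pos: [0.3955, -0.0998, 0.0563]
wrist_force: [-0.2, 0.2, -1.9]
tcp_pos: [0.3952, -0.0997, 0.0528]
wrist_force: [0.1, -0.2, -0.7]
```

```bash
for i in 1 2; do python3 -m jog '{"rot":[[0,0,0],[0,0,0]],"delta_pos":[[0,0,-1],[0,0,-1]],"grip":[0,0]}'|egrep "tcp|wrist"; done
```

```text
tcp_pos: [0.3951, -0.0997, 0.0507]
wrist_force: [-0.5, -1.3, 0.9]
tcp_pos: [0.3953, -0.0994, 0.0493]
wrist_force: [-0.3, -0.0, 5.0]
```

```bash
python3 -m jog '{"rot":[[0,0,0],[0,0,0],[0,0,0],[0,0,0]],"delta_pos":[[0,0,0],[0,0,0],[0,0,0],[0,0,0]],"grip":[55,55,55,55]}'
python3 -m jog '{"rot":[[0,0,0],[0,0,0],[0,0,0],[0,0,0],[-6,0,0],[-6,0,0],[-6,0,0],[-6,0,0],[-6,0,0],[-5,0,0]],"delta_pos":[[0,-6,8],[0,-11,16],[0,-14,20],[0,-14,20],[0,-17,25],[0,-17,25],[0,-25,25],[0,-30,0],[0,-30,0],[0,0,0]],"grip":[55,55,60,60,70,100,100,100,100,100]}'
python3 -m jog '{"rot":[[0,0,0],[0,0,0],[0,0,0]],"delta_pos":[[0,-40,0],[0,-30,0],[0,0,0]],"grip":[100,100,100]}'
python3 - <<'E'
from h import *
c=cap("top"); s=cap("scene")
p=px(s,(.41,-.1,.05)).astype(int); q=px(c,(.41,-.1,.05)).astype(int)
f=lambda i,p:cv2.resize(i["frame"][p[1]-70:p[1]+70,p[0]-50:p[0]+50],None,fx=4,fy=4,interpolation=2)
print(q-[50,70]); cv2.imwrite("pics/g3.png",np.hstack([f(c,q),f(s,p)])[...,::-1])
E
```

```text
time_s: 6.77
tcp_pos: [0.3951, -0.0997, 0.0486]
ee_rot: [[1.0, -0.014, -0.0], [-0.011, -0.819, 0.573], [-0.008, -0.573, -0.819]]
wrist_force: [0.6, 0.9, -0.5]
gripper_width: 0.484
time_s: 7.6
tcp_pos: [0.3965, -0.2671, 0.19]
ee_rot: [[1.0, -0.016, 0.005], [-0.016, -1.0, -0.007], [0.005, 0.007, -1.0]]
wrist_force: [-0.2, -0.3, -0.1]
gripper_width: 0.954
time_s: 7.85
tcp_pos: [0.396, -0.3362, 0.1883]
ee_rot: [[1.0, -0.014, 0.0], [-0.014, -1.0, -0.002], [0.001, 0.002, -1.0]]
wrist_force: [1.1, -0.6, 0.3]
gripper_width: 1.0
[289 204]
```

View pics/g3.png

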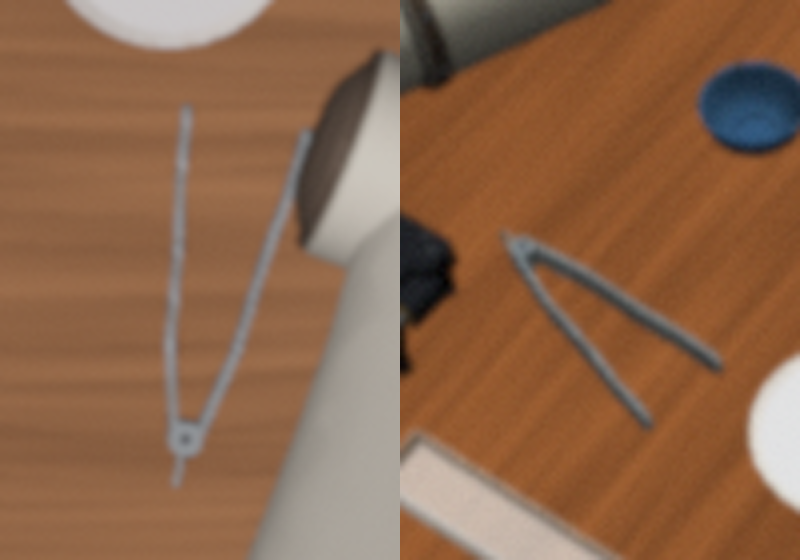

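The tongs lie on their side. In the left crop the hinge is at (185,438) and the tips at (186,108) and (306,132).

```bash
python3 - <<'E'
from h import *
c=cap("top"); g=lambda u,v:pt(c,289+u/4,204+v/4,.024)[:2]
h,a,b=g(185,438),g(186,107),g(306,132); m=(a+b)/2
print(h,a,b,"tip gap",np.linalg.norm(a-b),"len",np.linalg.norm(m-h)); d=(m-h)/np.linalg.norm(m-h)
print("yaw",np.degrees(np.arctan2(d[1],d[0])),"grip",h+.085*d,"mouth",h+.17*d)
l=g(174,300)-h; rr=g(244,340)-h; print(l@d, l[1]*d[0]-l[0]*d[1], rr@d, rr[1]*d[0]-rr[0]*d[1])
E
```

```text
[ 0.31676037 -0.09068785] [ 0.51361512 -0.09218551] [ 0.49836271 -0.16442277] tip gap 0.07382993265410402 len 0.1929311462711078
yaw -11.24312374363161 grip [ 0.40012911 -0.10726052] mouth [ 0.48349785 -0.1238332 ]
0.07878963977315384 0.022006945277825485 0.06350831467937218 -0.023523231576393598
```

```bash
python3 -m jog '{"rot":[[0,0,-3],[0,0,-4],[0,0,-3.4],[0,0,0],[0,0,0],[0,0,0],[0,0,0],[0,0,0],[0,0,0]],"delta_pos":[[1,20,0],[1,36,-10],[1,38,-15],[1,38,-15],[0,38,-15],[0,35,-15],[0,24,-10],[0,0,-15],[0,0,0]],"grip":[100,100,100,100,100,100,100,100,100]}'
```

```text
time_s: 8.75
tcp_pos: [0.3972, -0.1034, 0.0914]
ee_rot: [[0.982, -0.191, -0.004], [-0.191, -0.982, -0.0], [-0.004, 0.001, -1.0]]
wrist_force: [-0.9, -0.6, 0.1]
gripper_width: 0.999
```

```bash
python3 -m jog '{"rot":[[0,0,0],[0,0,0],[0,0,0],[0,0,0],[0,0,0],[0,0,0]],"delta_pos":[[1,-2,-20],[1,-1,-20],[0,0,-14],[0,0,-7],[0,0,0],[0,0,0]],"grip":[100,100,100,100,100,100]}'
python3 - <<'E'
from h import *
s=cap("scene"); p=px(s,(.41,-.1,.03)).astype(int)
cv2.imwrite("pics/g4.png",cv2.resize(s["frame"][p[1]-50:p[1]+60,p[0]-60:p[0]+60],None,fx=4.5,fy=4.5,interpolation=2)[...,::-1])
E
```

```text
time_s: 9.25
tcp_pos: [0.4014, -0.108, 0.0323]
ee_rot: [[0.981, -0.194, 0.0], [-0.194, -0.981, -0.0], [0.0, 0.0, -1.0]]
wrist_force: [0.5, 0.2, 0.2]
gripper_width: 0.997
```

View pics/g4.png

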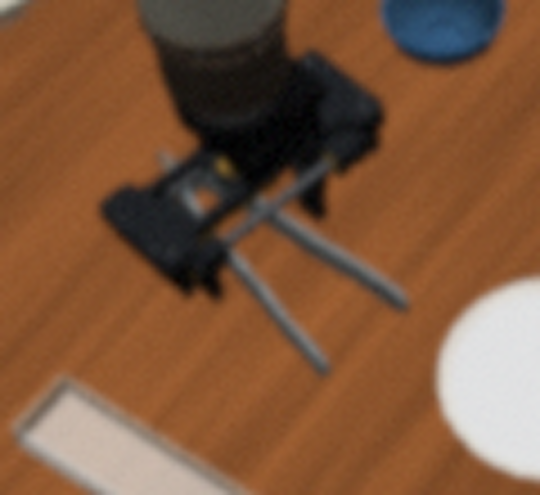

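The fingers straddle both arms. I go 4 mm lower and squeeze to 47 mm.

```bash
python3 -m jog '{"rot":[[0,0,0],[0,0,0],[0,0,0],[0,0,0],[0,0,0],[0,0,0],[0,0,0]],"delta_pos":[[0,0,-4],[0,0,0],[0,0,0],[0,0,0],[0,0,0],[0,0,0],[0,0,0]],"grip":[75,65,58,54,54,54,54]}'
python3 -m jog '{"rot":[[0,0,0],[0,0,0],[0,0,0],[0,0,0],[0,0,0],[0,0,0]],"delta_pos":[[0,0,4],[0,0,12],[0,0,20],[0,0,20],[0,0,15],[0,0,0]],"grip":[54,54,54,54,54,54]}'
python3 - <<'E'
from h import *
s=cap("scene"); p=px(s,(.41,-.1,.05)).astype(int)
c=cap("top"); q=px(c,(.43,-.11,.09)).astype(int); print(q-[60,60])
o=np.hstack([cv2.resize(i["frame"][p[1]-60:p[1]+60,p[0]-60:p[0]+60],None,fx=3.3,fy=3.3,interpolation=2) for i,p in((c,q),(s,p))])
cv2.imwrite("pics/g5.png",o[...,::-1])
E
```

```text
time_s: 9.88
tcp_pos: [0.4013, -0.1076, 0.0279]
ee_rot: [[0.981, -0.194, 0.0], [-0.194, -0.981, -0.0], [0.0, -0.0, -1.0]]
wrist_force: [-0.2, 0.5, 0.8]
gripper_width: 0.581
time_s: 10.38
tcp_pos: [0.403, -0.1075, 0.1015]
ee_rot: [[0.981, -0.193, 0.007], [-0.193, -0.981, 0.0], [0.006, -0.002, -1.0]]
wrist_force: [1.1, 0.1, -0.3]
gripper_width: 0.537
[284 206]
```

View pics/g5.png

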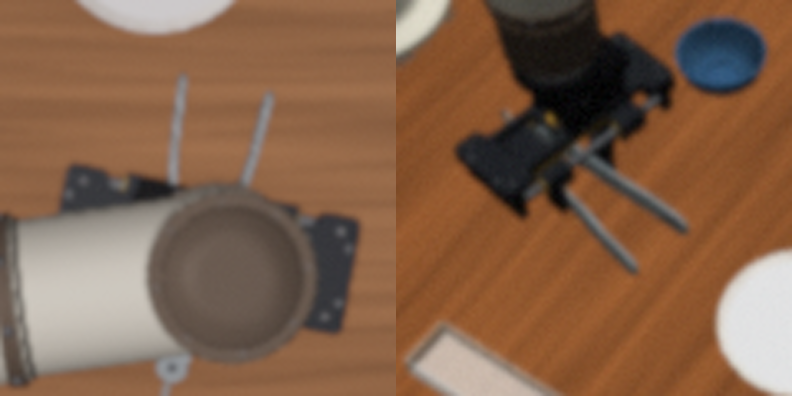

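```bash
cat >> h.py <<'E'
def tri(c,pc,s,ps):
    A=[];b=[]
    for i,p in((c,pc),(s,ps)):
        d=ray(i,*p); d/=np.linalg.norm(d); P=np.eye(3)-np.outer(d,d); A.append(P); b.append(P@np.array(i["xyz"]))
    return np.linalg.lstsq(np.vstack(A),np.hstack(b),rcond=None)[0]
E
python3 - <<'E'
from h import *
c=cap("top"); s=cap("scene"); p=px(s,(.41,-.1,.05)).astype(int)-60
f=lambda u,v:(284+u/3.3,206+v/3.3); g=lambda u,v:(p[0]+(u-396)/3.3,p[1]+v/3.3)
L=tri(c,f(183,78),s,g(686,228)); R=tri(c,f(269,96),s,g(634,268)); print("tips",L,R,np.linalg.norm(L-R))
st=r.sense(); T=np.array(st["tcp_pos"]); E=np.array(st["ee_rot"]); print(T)
for q in(L,R,(L+R)/2): print("in tool", E.T@(q-T))
h=pt(c,*f(172,368),.0975); print("hinge in tool",E.T@(h-T))
E
```

```text
tips [ 0.51471708 -0.09813252  0.08330025] [ 0.50159272 -0.1582028   0.08368347] 0.06148848780182632
[ 0.40017537 -0.10771625  0.097906  ]
in tool [ 0.11052255 -0.03167998  0.01435698]
in tool [0.10932905 0.02979589 0.01400051]
in tool [ 0.1099258  -0.00094205  0.01417874]
hinge in tool [-0.08587516 -0.00080191  0.00058932]
```

```bash
python3 - <<'E'
from h import *
c=cap("top"); s=cap("scene")
R={}
for nm,i,roi in(("top",c,(205,160,290,222)),("scene",s,None)):
    if roi is None:
        P=np.array([px(s,(x,y,.02)) for x in(.56,.66) for y in(.04,.2)]); roi=(*P.min(0).astype(int),*P.max(0).astype(int)+1)
    x0,y0,x1,y1=roi; k=6; im=cv2.resize(i["frame"][y0:y1,x0:x1],None,fx=k,fy=k,interpolation=cv2.INTER_CUBIC)
    hsv=cv2.cvtColor(im,cv2.COLOR_RGB2HSV); m=cv2.inRange(hsv,(13,40,125),(30,135,255)); m=cv2.morphologyEx(m,cv2.MORPH_OPEN,np.ones((9,9)))
    for q in cv2.findContours(m,0,1)[0]:
        if cv2.contourArea(q)<36*60: continue
        w=np.array([pt(i,x0+(u+.5)/k-.5,y0+(v+.5)/k-.5,.032)[:2] for u,v in q[:,0]],np.float32)*1000
        print(nm,cv2.minAreaRect(w),w.min(0),w.max(0))
    m=cv2.inRange(hsv,(0,0,0),(180,255,108)) ; m=cv2.morphologyEx(m,cv2.MORPH_OPEN,np.ones((9,9)))
    for q in cv2.findContours(m,0,1)[0]:
        if cv2.contourArea(q)>36*300:
            w=np.array([pt(i,x0+(u+.5)/k-.5,y0+(v+.5)/k-.5,.012)[:2] for u,v in q[:,0]],np.float32)*1000; print(nm,"board",cv2.minAreaRect(w))
E
```

```text
top ((610.1538696289062, 83.14875793457031), (34.36284637451172, 71.46179962158203), 89.79784393310547) [574.44037  65.97348] [645.8834  100.40922]
top ((611.1260986328125, 167.73980712890625), (71.29143524169922, 34.310672760009766), 4.154144287109375) [575.33594 149.9326 ] [646.5076  186.78839]
top board ((609.7860107421875, 124.66680145263672), (160.43540954589844, 99.91836547851562), 87.67290496826172)
scene board ((613.1157836914062, 119.41380310058594), (168.50653076171875, 104.2803955078125), 86.82215118408203)
```

The held tongs are level. Relative to the TCP, the mouth is 84 mm ahead and 16 mm below. I go over rusk b (609, 81.5) with yaw −2° and a 12° nose-down pitch, so the hinge clears the bowl.

```bash
python3 -m jog '{"rot":[[0,0,2],[0,0,3],[0,0,3],[0,0,1.2],[0,2,0],[0,4,0],[0,4,0],[0,2,0],[0,0,0],[0,0,0]],"delta_pos":[[5,8,9],[12,18,9],[18,27,9],[22,32,0],[22,32,0],[20,30,0],[16,24,0],[10,14,0],[5,7,0],[0,0,0]],"grip":[54,54,54,54,54,54,54,54,54,54]}'
python3 - <<'E'
from h import *
c=cap("top"); s=cap("scene"); p=px(s,(.57,.08,.07)).astype(int)
q=px(c,(.57,.08,.07)).astype(int); print(q-[60,60],p-[60,60]); 
print(r.sense()["tcp_pos"],r.sense()["gripper_width"])
o=np.hstack([cv2.resize(i["frame"][p[1]-60:p[1]+60,p[0]-60:p[0]+60],None,fx=3.3,fy=3.3,interpolation=2) for i,p in((c,q),(s,p))])
cv2.imwrite("pics/g6.png",o[...,::-1])
E
```

```text
time_s: 11.52
tcp_pos: [0.5319, 0.0855, 0.1239]
ee_rot: [[0.977, -0.033, -0.209], [-0.034, -0.999, -0.001], [-0.209, 0.008, -0.978]]
wrist_force: [-0.1, -0.0, -0.4]
gripper_width: 0.543
[202 145] [284 104]
[0.52973578 0.0836234  0.12475779] 0.5391307716424583
```

View pics/g6.png

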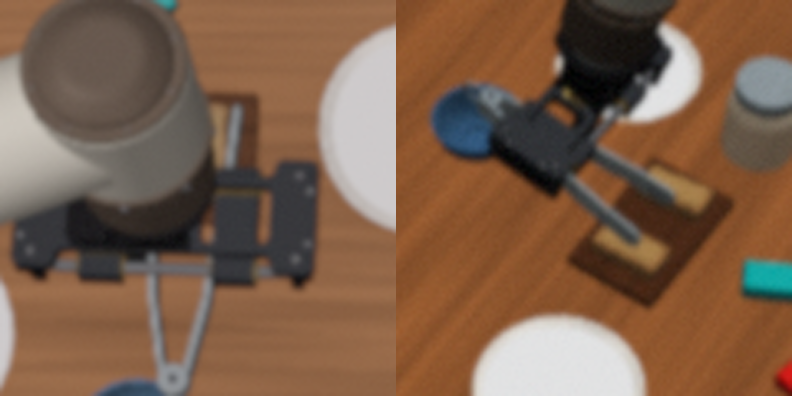

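The tongs hover above the rusk, right tip at about (238,108) in the top crop, hinge behind and above the bowl's edge. I check numerically that the tips are centred on the rusk.

```bash
python3 - <<'E'
from h import *
c=cap("top"); s=cap("scene")
R=tri(c,(202+238/3.3,145+108/3.3),s,(284+(637-396)/3.3,104+238/3.3)); st=r.sense(); T=np.array(st["tcp_pos"]); E=np.array(st["ee_rot"])
print("R tip",R,"in tool",E.T@(R-T)); mth=T+E@[.084,0,.016]; print("mouth",mth)
z=.087
Ls=pt(s,284+(673-396)/3.3,104+200/3.3,R[2]); print("L tip (scene, at that z)",Ls)
print("hinge",T+E@[-.086,0,.016],"top px check",px(c,T+E@[-.086,0,.004]),(202+172/3.3,145+378/3.3))
# far rusk ends in the scene view
g=lambda u,v:pt(s,284+(u-396)/3.3,104+v/3.3,.032)
print("rusk b scene corners",[g(*q)[:2].round(3) for q in((600,226),(592,246),(655,270),(668,254))])
E
```

```text
R tip [0.63306336 0.0510317  0.08747787] in tool [0.1101572  0.02824624 0.01572989]
mouth [0.60842589 0.08019177 0.09245863]
L tip (scene, at that z) [0.6384136  0.10791742 0.08747787]
hinge [0.4422902  0.08624815 0.12798679] top px check [255.33591577 259.99012089] (254.12121212121212, 259.54545454545456)
rusk b scene corners [array([0.577, 0.082]), array([0.583, 0.057]), array([0.649, 0.065]), array([0.649, 0.089])]
```

```bash
python3 -m jog '{"rot":[[0,0,0],[0,0,0],[0,0,0],[0,0,0],[0,0,0],[0,0,0],[0,0,0]],"delta_pos":[[1,1,-8],[0,0,-15],[0,0,-15],[0,0,-12],[0,0,-7],[0,0,-3],[0,0,0]],"grip":[54,54,54,54,54,54,54]}'
python3 -m jog '{"rot":[[0,0,0],[0,0,0],[0,0,0],[0,0,0],[0,0,0],[0,0,0],[0,0,0],[0,0,0],[0,0,0]],"delta_pos":[[0,0,0],[0,0,0],[0,0,0],[0,0,0],[0,0,0],[0,0,0],[0,0,0],[0,0,0],[0,0,0]],"grip":[50,46,42,38,34,30,25,25,25]}'
```

```text
time_s: 12.3
tcp_pos: [0.5316, 0.0849, 0.0653]
ee_rot: [[0.977, -0.034, -0.209], [-0.035, -0.999, -0.0], [-0.209, 0.008, -0.978]]
wrist_force: [-0.4, 0.9, -0.7]
gripper_width: 0.546
time_s: 13.05
tcp_pos: [0.5324, 0.0855, 0.0662]
ee_rot: [[0.978, -0.034, -0.207], [-0.034, -0.999, 0.0], [-0.207, 0.007, -0.978]]
wrist_force: [0.6, 0.3, 1.4]
gripper_width: 0.446
```

```bash
python3 -m jog '{"rot":[[0,0,0],[0,0,0],[0,0,0],[0,0,0],[0,0,0],[0,0,0],[0,0,0],[0,0,0]],"delta_pos":[[0,0,3],[0,0,6],[0,0,9],[0,0,11],[0,0,11],[0,0,6],[0,0,0],[0,0,0]],"grip":[25,25,25,25,25,25,25,25]}'
python3 - <<'E'
from h import *
s=cap("scene"); p=px(s,(.57,.08,.07)).astype(int)
cv2.imwrite("pics/g7.png",cv2.resize(s["frame"][p[1]-60:p[1]+60,p[0]-60:p[0]+60],None,fx=4.5,fy=4.5,interpolation=2)[...,::-1])
E
```

```text
time_s: 13.72
tcp_pos: [0.5323, 0.0855, 0.1125]
ee_rot: [[0.978, -0.034, -0.207], [-0.035, -0.999, 0.001], [-0.207, 0.006, -0.978]]
wrist_force: [0.1, 0.2, -2.0]
gripper_width: 0.445
```

View pics/g7.png

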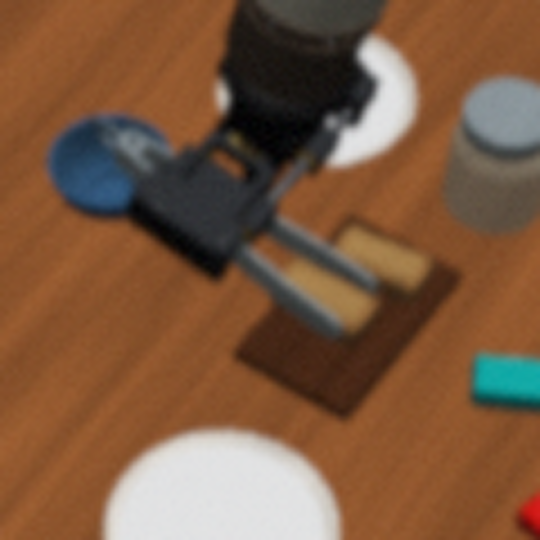

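Rusk b is up in the tongs, lying flat between the tips at about (325,290), and the other rusk stays on the board. I carry it to plate b.

```bash
python3 -m jog '{"rot":[[0,0,0],[0,0,0],[0,0,0],[0,0,0],[0,0,0],[0,0,0],[0,0,0],[0,0,0],[0,0,0],[0,0,0]],"delta_pos":[[1,-6,0],[2,-14,0],[3,-24,0],[3,-30,0],[3,-32,0],[3,-28,0],[3,-18,0],[2,-9,0],[1,-3,0],[0,0,0]],"grip":[25,25,25,25,25,25,25,25,25,25]}'
python3 -m jog '{"rot":[[0,0,0],[0,0,0],[0,0,0],[0,0,0],[0,0,0],[0,0,0],[0,0,0]],"delta_pos":[[0,0,-6],[0,0,-14],[0,0,-14],[0,0,-10],[0,0,-6],[0,0,0],[0,0,0]],"grip":[25,25,25,25,25,25,25]}'
python3 - <<'E'
from h import *
c=cap("top"); hsv=cv2.cvtColor(c["frame"],cv2.COLOR_RGB2HSV)
st=r.sense(); T=np.array(st["tcp_pos"]); print(T,st["wrist_force"],st["gripper_width"])
k=6; x0,y0=120,130
im=cv2.resize(c["frame"][130:300,120:400],None,fx=k,fy=k,interpolation=2); hsv=cv2.cvtColor(im,cv2.COLOR_RGB2HSV)
m=cv2.inRange(hsv,(0,0,180),(180,40,255))
for q in cv2.findContours(m,0,1)[0]:
    if cv2.contourArea(q)>36*500:
        w=np.array([pt(c,x0+(u+.5)/k-.5,y0+(v+.5)/k-.5,.009)[:2] for u,v in q[:,0]],np.float32)*1000; print(cv2.minEnclosingCircle(w))
E
```

```text
time_s: 14.6
tcp_pos: [0.553, -0.0795, 0.1114]
ee_rot: [[0.977, -0.035, -0.209], [-0.036, -0.999, 0.0], [-0.208, 0.007, -0.978]]
wrist_force: [-0.7, 0.8, -2.1]
gripper_width: 0.448
time_s: 15.18
tcp_pos: [0.5532, -0.0783, 0.0617]
ee_rot: [[0.978, -0.033, -0.208], [-0.034, -0.999, -0.0], [-0.208, 0.008, -0.978]]
wrist_force: [0.6, -0.9, -1.1]
gripper_width: 0.444
[ 0.55358617 -0.07835237  0.06213984] [ 0.11069682  0.83567148 -0.79661413] 0.44394953051178554
((477.0351867675781, 304.2203369140625), 80.11078643798828)
((646.120361328125, 174.12435913085938), 48.69395446777344)
((662.7114868164062, 1.8442649841308594), 58.819766998291016)
```

```bash
for i in 1 2 3; do python3 -m jog '{"rot":[[0,0,0],[0,0,0]],"delta_pos":[[0,0,-1.2],[0,0,0]],"grip":[25,25]}'|egrep "tcp|wrist"; done
```

```text
tcp_pos: [0.5535, -0.0786, 0.0611]
wrist_force: [0.2, 0.3, -1.1]
tcp_pos: [0.5532, -0.0787, 0.0596]
wrist_force: [-0.2, 0.4, -1.3]
tcp_pos: [0.5533, -0.0787, 0.0584]
wrist_force: [-0.4, 0.0, 1.5]
```

```bash
python3 -m jog '{"rot":[[0,0,0],[0,0,0],[0,0,0],[0,0,0],[0,0,0],[0,0,0],[0,0,0],[0,0,0]],"delta_pos":[[0,0,-0.5],[0,0,0],[0,0,0],[0,0,0],[0,0,0],[0,0,0],[0,0,0],[0,0,0]],"grip":[40,43,46,49,52,54,54,54]}'
python3 -m jog '{"rot":[[0,0,0],[0,0,0],[0,0,0],[0,0,0],[0,0,0],[0,0,0],[0,0,0],[0,0,0]],"delta_pos":[[0,0,4],[0,0,10],[0,0,15],[0,0,15],[0,0,12],[0,0,6],[0,0,0],[0,0,0]],"grip":[54,54,54,54,54,54,54,54]}'
```

```text
time_s: 16.4
tcp_pos: [0.5531, -0.0787, 0.0575]
ee_rot: [[0.978, -0.034, -0.208], [-0.035, -0.999, 0.0], [-0.208, 0.007, -0.978]]
wrist_force: [1.0, -0.8, -1.6]
gripper_width: 0.538
time_s: 17.07
tcp_pos: [0.5531, -0.0786, 0.12]
ee_rot: [[0.978, -0.034, -0.207], [-0.035, -0.999, 0.0], [-0.207, 0.007, -0.978]]
wrist_force: [-0.2, 0.2, -0.5]
gripper_width: 0.54
```

```bash
python3 -m jog '{"rot":[[0,0,0],[0,0,0],[0,0,0],[0,0,0],[0,0,0],[0,0,0],[0,0,0],[0,0,0],[0,0,0],[0,0,0]],"delta_pos":[[-1,10,0],[-2,22,0],[-3,34,0],[-3,38,0],[-3,38,0],[-3,38,0],[-3,34,0],[-2,22,0],[-1,12,0],[0,2,0]],"grip":[54,54,54,54,54,54,54,54,54,54]}'
cat > chk.py <<'E'
from h import *
import sys
def rusks(rois,z=.024):
  for n in("top","scene"):
    i=cap(n)
    for (X,Y) in rois:
        P=np.array([px(i,(X+a,Y+b,.02)) for a in(-.085,.085) for b in(-.085,.085)]); x0,y0=np.maximum(P.min(0).astype(int),0); x1,y1=P.max(0).astype(int)+1
        k=6; im=cv2.resize(i["frame"][y0:y1,x0:x1],None,fx=k,fy=k,interpolation=2); hsv=cv2.cvtColor(im,cv2.COLOR_RGB2HSV)
        f=lambda q,z:np.array([pt(i,x0+(u+.5)/k-.5,y0+(v+.5)/k-.5,z)[:2] for u,v in q[:,0]],np.float32)*1000
        rd=lambda t:[np.round(x,1) for x in t]
        for nm,lo,hi,zz,am in(("rusk",(12,35,110),(30,150,255),z,25),("plate",(0,0,165),(180,34,255),.009,500)):
            m=cv2.inRange(hsv,lo,hi); m=cv2.morphologyEx(m,cv2.MORPH_OPEN,np.ones((9,9)))
            for q in cv2.findContours(m,0,1)[0]:
                if cv2.contourArea(q)<36*am: continue
                w=f(q,zz); print(n,(X,Y),nm,rd(cv2.minAreaRect(w)) if nm=="rusk" else rd(cv2.minEnclosingCircle(w)))
  st=r.sense(); print(st["time_s"],st["tcp_pos"],st["gripper_width"])
E
python3 -c "
from chk import *
rusks([(.63,-.083)]);c=cap('top');s=cap('scene');st=r.sense();T=np.array(st['tcp_pos']);E=np.array(st['ee_rot'])
p=px(s,T+E@[.06,0,.016]).astype(int);q=px(c,T+E@[.06,0,.016]).astype(int);print(q-60,p-60)
o=np.hstack([cv2.resize(i['frame'][p[1]-60:p[1]+60,p[0]-60:p[0]+60],None,fx=3.3,fy=3.3,interpolation=2) for i,p in((c,q),(s,p))])
cv2.imwrite('pics/g8.png',o[...,::-1])"
```

```text
time_s: 17.9
tcp_pos: [0.5314, 0.1736, 0.1189]
ee_rot: [[0.977, -0.031, -0.209], [-0.032, -0.999, -0.001], [-0.209, 0.008, -0.978]]
wrist_force: [0.4, -1.1, -1.7]
gripper_width: 0.533
top (0.63, -0.083) rusk [array([629.9, -80.9]), array([33.3, 69.5]), np.float64(88.7)]
top (0.63, -0.083) rusk [array([631.7, -82.3]), array([174.1, 172. ]), np.float64(90.0)]
top (0.63, -0.083) plate [array([631.5, -82. ]), np.float64(80.2)]
scene (0.63, -0.083) rusk [array([633.6, -82.8]), array([74.4, 36.1]), np.float64(2.1)]
scene (0.63, -0.083) plate [array([632.1, -83.7]), np.float64(78.9)]
18.0 [0.53165947 0.17132107 0.1190585 ] 0.5367882612602217
[163 137] [303  84]
```

Rusk b is centred on plate b in both views, within 2 mm. Down onto rusk a.

```bash
python3 -m jog '{"rot":[[0,0,0],[0,0,0],[0,0,0],[0,0,0],[0,0,0],[0,0,0],[0,0,0]],"delta_pos":[[0,0,-8],[0,0,-14],[0,0,-14],[0,0,-10],[0,0,-6],[0,0,-2],[0,0,0]],"grip":[54,54,54,54,54,54,54]}'
python3 -m jog '{"rot":[[0,0,0],[0,0,0],[0,0,0],[0,0,0],[0,0,0],[0,0,0],[0,0,0],[0,0,0],[0,0,0]],"delta_pos":[[0,0,0],[0,0,0],[0,0,0],[0,0,0],[0,0,0],[0,0,0],[0,0,0],[0,0,0],[0,0,0]],"grip":[50,46,42,38,34,30,25,25,25]}'
```

```text
time_s: 18.68
tcp_pos: [0.5321, 0.1708, 0.0652]
ee_rot: [[0.977, -0.034, -0.209], [-0.035, -0.999, -0.0], [-0.209, 0.008, -0.978]]
wrist_force: [-0.6, -0.1, -0.5]
gripper_width: 0.54
time_s: 19.43
tcp_pos: [0.5324, 0.1715, 0.066]
ee_rot: [[0.978, -0.034, -0.207], [-0.034, -0.999, 0.0], [-0.207, 0.007, -0.978]]
wrist_force: [-0.9, 1.1, 1.5]
gripper_width: 0.447
```

```bash
python3 -m jog '{"rot":[[0,0,0],[0,0,0],[0,0,0],[0,0,0],[0,0,0],[0,0,0],[0,0,0],[0,0,0]],"delta_pos":[[0,0,3],[0,0,6],[0,0,9],[0,0,11],[0,0,11],[0,0,6],[0,0,0],[0,0,0]],"grip":[25,25,25,25,25,25,25,25]}'
python3 -c "
from chk import *
rusks([(.61,.168)],.058)"
```

```text
time_s: 20.1
tcp_pos: [0.5322, 0.1715, 0.1124]
ee_rot: [[0.978, -0.034, -0.207], [-0.035, -0.999, 0.001], [-0.207, 0.006, -0.978]]
wrist_force: [-0.0, -0.6, -1.9]
gripper_width: 0.444
top (0.61, 0.168) rusk [array([538.8,  86.6]), array([33. , 16.9]), np.float64(0.5)]
top (0.61, 0.168) rusk [array([639.8, 147.6]), array([136.2,  98.6]), np.float64(89.8)]
scene (0.61, 0.168) rusk [array([604.3, 181.7]), array([73.6, 36.3]), np.float64(0.1)]
scene (0.61, 0.168) rusk [array([643.4, 268. ]), array([69.8, 27.1]), np.float64(10.6)]
20.2 [0.53173122 0.17118185 0.11137738] 0.4416667631681365
```

Seen at its lifted height, the rusk is at about (612,165) in the tongs, so it is held. I carry it to plate a.

```bash
python3 -m jog '{"rot":[[0,0,0],[0,0,0],[0,0,0],[0,0,0],[0,0,0],[0,0,0],[0,0,0],[0,0,0],[0,0,0],[0,0,0]],"delta_pos":[[-6,6,0],[-13,13,0],[-18,19,0],[-21,22,0],[-22,22,0],[-21,22,0],[-17,18,0],[-10,10,0],[-4,4,0],[0,0,0]],"grip":[25,25,25,25,25,25,25,25,25,25]}'
python3 -m jog '{"rot":[[0,0,0],[0,0,0],[0,0,0],[0,0,0],[0,0,0],[0,0,0],[0,0,0]],"delta_pos":[[0,0,-6],[0,0,-14],[0,0,-14],[0,0,-10],[0,0,-6],[0,0,0],[0,0,0]],"grip":[25,25,25,25,25,25,25]}'
for i in 1 2 3; do python3 -m jog '{"rot":[[0,0,0],[0,0,0]],"delta_pos":[[0,0,-1.2],[0,0,0]],"grip":[25,25]}'|egrep "tcp|wrist"; done
```

```text
time_s: 21.03
tcp_pos: [0.399, 0.3081, 0.1115]
ee_rot: [[0.978, -0.032, -0.208], [-0.032, -0.999, -0.001], [-0.208, 0.008, -0.978]]
wrist_force: [0.5, -0.1, -2.2]
gripper_width: 0.442
time_s: 21.62
tcp_pos: [0.4005, 0.307, 0.0614]
ee_rot: [[0.977, -0.035, -0.208], [-0.035, -0.999, -0.001], [-0.208, 0.008, -0.978]]
wrist_force: [-0.4, 0.1, -1.3]
gripper_width: 0.444
tcp_pos: [0.4005, 0.3076, 0.0609]
wrist_force: [-0.9, 0.5, -1.0]
tcp_pos: [0.4002, 0.3075, 0.0596]
wrist_force: [-0.5, 0.4, -1.4]
tcp_pos: [0.4002, 0.3075, 0.0583]
wrist_force: [-0.1, 0.5, -0.3]
```

Same height as before. I lower 0.7 mm more, release and rise.

```bash
python3 -m jog '{"rot":[[0,0,0],[0,0,0],[0,0,0],[0,0,0],[0,0,0],[0,0,0],[0,0,0],[0,0,0]],"delta_pos":[[0,0,-0.7],[0,0,0],[0,0,0],[0,0,0],[0,0,0],[0,0,0],[0,0,0],[0,0,0]],"grip":[40,43,46,49,52,54,54,54]}'
python3 -m jog '{"rot":[[0,0,0],[0,0,0],[0,0,0],[0,0,0],[0,0,0],[0,0,0],[0,0,0],[0,0,0]],"delta_pos":[[0,0,4],[0,0,10],[0,0,15],[0,0,15],[0,0,12],[0,0,6],[0,0,0],[0,0,0]],"grip":[54,54,54,54,54,54,54,54]}'
```

```text
time_s: 22.78
tcp_pos: [0.4001, 0.3072, 0.0572]
ee_rot: [[0.978, -0.034, -0.208], [-0.035, -0.999, -0.0], [-0.208, 0.007, -0.978]]
wrist_force: [-0.2, 0.2, -1.6]
gripper_width: 0.537
time_s: 23.45
tcp_pos: [0.4, 0.3073, 0.1197]
ee_rot: [[0.978, -0.034, -0.208], [-0.035, -0.999, 0.001], [-0.207, 0.006, -0.978]]
wrist_force: [0.6, -1.3, -1.5]
gripper_width: 0.539
```

```bash
python3 -m jog '{"rot":[[0,0,0],[0,0,0],[0,-2,0],[0,-3,0],[0,-3,0],[0,-3,0],[0,-1,0],[0,0,0],[0,0,0],[0,0,0]],"delta_pos":[[0,-10,0],[0,-22,0],[0,-32,0],[0,-36,0],[0,-36,0],[0,-36,0],[0,-36,0],[0,-36,0],[0,-36,0],[0,-36,0]],"grip":[54,54,54,54,54,54,54,54,54,54]}' >/dev/null
python3 -m jog '{"rot":[[0,0,0],[0,0,0],[0,0,0],[0,0,0],[0,0,0],[0,0,0],[0,0,0]],"delta_pos":[[0,-36,0],[0,-32,0],[0,-24,-8],[0,-14,-16],[0,-5,-20],[0,0,-20],[0,0,0]],"grip":[54,54,54,54,54,54,54]}'
python3 -c "
from chk import *
rusks([(.477,.304)])"
```

```text
time_s: 24.87
tcp_pos: [0.3962, -0.1208, 0.052]
ee_rot: [[0.999, -0.037, -0.01], [-0.037, -0.999, -0.0], [-0.01, 0.001, -1.0]]
wrist_force: [-0.2, -0.7, -1.4]
gripper_width: 0.544
top (0.477, 0.304) rusk [array([480.5, 304.4]), array([68.8, 35. ]), np.float64(0.3)]
top (0.477, 0.304) rusk [array([477.5, 305.9]), array([171.8, 179.9]), np.float64(0.4)]
top (0.477, 0.304) plate [array([476.8, 304.4]), np.float64(80.3)]
scene (0.477, 0.304) rusk [array([464.3, 213.4]), array([12.9, 64. ]), np.float64(74.1)]
scene (0.477, 0.304) rusk [array([484.2, 303.4]), array([75.3, 36.8]), np.float64(2.5)]
scene (0.477, 0.304) plate [array([477.3, 301.4]), np.float64(78.6)]
24.9667 [ 0.39904426 -0.12007035  0.05480405] 0.5431980504687408
```

Rusk a is within 7 mm of plate a's centre. Now I lower the tongs.

```bash
python3 -m jog '{"rot":[[0,0,0],[0,0,0],[0,0,0],[0,0,0],[0,0,0]],"delta_pos":[[0,0,-8],[0,0,-9],[0,0,-6],[0,0,0],[0,0,0]],"grip":[54,54,54,54,54]}'
for i in 1 2 3; do python3 -m jog '{"rot":[[0,0,0],[0,0,0]],"delta_pos":[[0,0,-1.2],[0,0,0]],"grip":[54,54]}'|egrep "tcp|wrist"; done
```

```text
time_s: 25.38
tcp_pos: [0.4003, -0.1195, 0.0326]
ee_rot: [[0.999, -0.034, 0.0], [-0.034, -0.999, -0.0], [0.0, 0.0, -1.0]]
wrist_force: [0.5, 0.3, -1.4]
gripper_width: 0.546
tcp_pos: [0.4005, -0.1196, 0.0315]
wrist_force: [-0.6, -0.4, -1.4]
tcp_pos: [0.4002, -0.1196, 0.0301]
wrist_force: [-0.4, 0.7, -0.9]
tcp_pos: [0.4, -0.1197, 0.0287]
wrist_force: [-0.3, 0.1, -1.2]
```

```bash
python3 -m jog '{"rot":[[0,0,0],[0,0,0],[0,0,0],[0,0,0],[0,0,0],[0,0,0],[0,0,0],[0,0,0]],"delta_pos":[[0,0,-0.6],[0,0,0],[0,0,0],[0,0,0],[0,0,0],[0,0,0],[0,0,0],[0,0,0]],"grip":[54,57,60,65,75,90,100,100]}'
python3 -m jog '{"rot":[[0,0,0],[0,0,0],[0,0,0],[0,0,0],[0,0,0],[0,0,0],[0,0,0],[0,0,0],[0,0,0],[0,0,0]],"delta_pos":[[0,0,5],[0,0,15],[0,0,30],[0,0,40],[0,0,40],[0,-30,30],[0,-40,0],[0,-40,0],[0,-40,0],[0,0,0]],"grip":[100,100,100,100,100,100,100,100,100,100]}'
python3 - <<'E'
from chk import *
rusks([(.63,-.083),(.477,.304)])
c=cap("top"); s=cap("scene")
o=np.hstack([cv2.resize(c["frame"],(480,300),interpolation=3),cv2.resize(s["frame"][90:290,200:410],(315,300),interpolation=2)])
cv2.imwrite("pics/end.png",o[...,::-1])
E
```

```text
time_s: 26.55
tcp_pos: [0.4003, -0.1197, 0.0283]
ee_rot: [[0.999, -0.035, 0.0], [-0.035, -0.999, 0.0], [0.0, -0.0, -1.0]]
wrist_force: [-0.4, 0.0, -0.5]
gripper_width: 0.87
time_s: 27.38
tcp_pos: [0.4, -0.2742, 0.1883]
ee_rot: [[0.999, -0.041, 0.001], [-0.041, -0.999, -0.002], [0.002, 0.002, -1.0]]
wrist_force: [0.3, -0.1, 0.2]
gripper_width: 1.001
top (0.63, -0.083) rusk [array([630. , -80.9]), array([33. , 69.7]), np.float64(88.0)]
top (0.63, -0.083) rusk [array([631.7, -82.3]), array([174.1, 172. ]), np.float64(90.0)]
top (0.63, -0.083) plate [array([631.6, -82. ]), np.float64(80.0)]
top (0.477, 0.304) rusk [array([480.2, 304.4]), array([35.4, 68.5]), np.float64(90.0)]
top (0.477, 0.304) rusk [array([477.5, 305.9]), array([171.8, 179.9]), np.float64(0.4)]
top (0.477, 0.304) plate [array([476.7, 304.4]), np.float64(80.2)]
scene (0.63, -0.083) rusk [array([634. , -84.3]), array([36.3, 73.8]), np.float64(88.6)]
scene (0.63, -0.083) plate [array([632.1, -83.6]), np.float64(78.9)]
scene (0.477, 0.304) rusk [array([483.9, 303.5]), array([75.1, 36.5]), np.float64(3.0)]
scene (0.477, 0.304) plate [array([477.3, 301.2]), np.float64(78.7)]
27.4833 [ 0.39936198 -0.27034193  0.18753074] 0.9990181054356057
```

View pics/end.png

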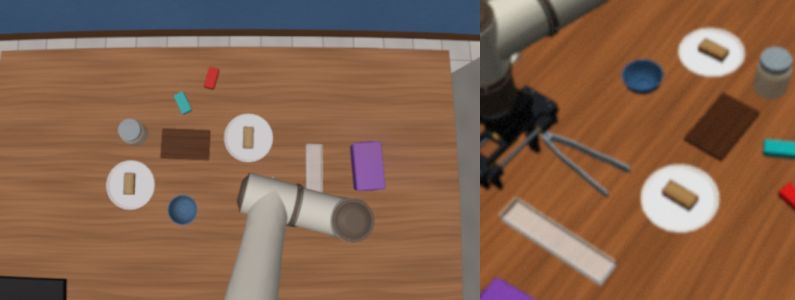

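The last picture shows a rusk in the middle of each plate: top view (129,183) and (248,137). The tongs lie open on their side on the bare counter, clear of everything (scene view, 545–628, 130–192). The gripper is up and away, and the bystanders are where they were.

```bash
python3 -c "from station import finish_job; print(finish_job())"
```

```text
the job is handed in; nothing more can be done
None
```

The job is done and handed in at about 27.5 s of the 67 s allowed. No verdict came back.

**What I did:** I took the tongs from the tray by the upper arm and laid them over on their side on the counter. I took them again across both arms and dealt one rusk to each plate. I then laid the tongs down on the bare counter and let go.

**Last checks:**

| | Rusk to plate centre, top camera | Rusk to plate centre, scene camera |
|---|---|---|
| plate at (0.632, −0.082) | about 2 mm | about 2 mm |
| plate at (0.477, 0.304) | about 4 mm | about 7 mm |

- **Rusks:** both look flat. The limit is 30 mm from centre.
- **Tongs:** they lie open and clear of everything.
- **Jar, lunchbox and bowl:** they look unmoved in the last picture, but I did not measure them again.
- **Plates:** the plate at (0.632, −0.082) stayed within about 0.1 mm between checks; the other stayed within 1 mm of where I measured it before its rusk arrived.

**What disagreed:**
- The rusks' spacing on the board measured about 85 mm against the 88 mm given, which was within the tongs' clearance.
- My first plate positions were about 2.5 mm off from a coarse colour mask; I refined them before placing.
- The two cameras differ by 3–4 mm on the rusks.

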